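Put the pastel box away in the art chest drawer

TASK

Move the jar that blocks the drawer out of its way and stand it upright on the table clear of the drawer, without it being bumped by the chest or drawer. Then pull the drawer out to its stop and put the loose pastel box gently in it, flat on its base, long side pressed flush against the matching box already inside with no gap and their ends level, and leave the drawer fully out. Do not drop or tip the boxes or tip the jar, do not knock over the little pot in the drawer, and leave the bottle and the cup where they are.

Things in the scene. Friction and masses are not known exactly. Their poses are not given: they have to be found in the camera images.
- chest: low wooden table-top art chest, fixed to the table, 260 deep (x) x 320 wide (y) x 95 mm high, one drawer. Origin: centre of its underside. Its front is at x = -130 mm of its own frame; the drawer slides out along its -x, towards the robot. A white bowl, 110 mm across, 50 mm high, is fixed on its top, its centre at x = 60, y = 50 mm
- drawer (a joint): how far the drawer is out, in m: 0 shut, 0.170 at its stop; starts shut or slightly ajar. Front panel 314 wide, 15 thick, its top 83 mm above the table. Tray inside 278 wide (y), 215 mm long; side walls 6 mm thick, tops 56 mm, inner floor 20 mm above the table. At its stop the tray lies open from x = -285 to -130 mm of the chest frame
- handle (a point): middle of the drawer's steel bar handle: level round bar 11 mm thick, 120 mm long along the chest's y, on two thin stems 102 mm apart, 35 mm in front of the drawer panel, 65 mm above the table. Moves with the drawer; axes parallel to the chest's
- jar: white lidded gesso jar, 62 mm diameter, 95 mm high, about 0.3 kg, standing on the table in front of the drawer, in its way. Origin: centre of its underside
- loose_box: the loose pastel box: closed light wooden box 100 long (x) x 56 wide (y) x 42 mm high, about 0.2 kg, lying on the table to the left or right. Origin: centre of its underside; the lid's finger notch is near its -x end, which may point either way at the end
- stored_box: the matching pastel box, same shape and size (100 x 56 x 42 mm), loose inside the drawer near its left or right side wall, its long side along the drawer's travel. Origin: centre of its underside, 20 mm above the table
- pot: small round white ceramic pot, 48 mm diameter, 34 mm high, loose inside the drawer near the other side wall. Origin: centre of its underside
- bottle: tall amber bottle, 60 mm diameter, 170 mm high, standing on the table on the other side of the table from the loose box. Origin: centre of its underside
- cup: white water cup without a handle, 72 mm across, 85 mm high, standing on the table to the right of the chest. Origin: centre of its underside
There are look-alikes about, which are no part of the job. What is shaped like the loose_box but blue or purple is not meant.

How it is judged:
By the outcome, as a careful person would: the job done as asked, in the order asked, and still so for the second after the job is handed in, with the robot touching nothing.
It also fails if it takes over 72 s, if anything falls off the work surface, if the arm or the gripper's body presses on something with over 40 N, if the wrist force passes 120 N, or if a joint passes its speed limit or range.

ROBOT

A 6-joint arm with a two-finger parallel gripper is mounted at the origin on the work surface. World frame = base frame: x ahead of the robot, y to its left, z up, the work surface at z = 0. Lengths are in m, angles in degrees, forces in N, time in s.
With the tool pointing down it reaches from about 0.3 to 0.775 m from the base axis. Payload 14.6 kg.
Tool frame: the origin (TCP) lies on the centre line of the jaws, within the pads' length; the fingertips stand 8 mm ahead of it and the grasp point (between the pads) lies 11 mm behind it; z points along the fingers, y is the line along which they close (so a half turn about z gives the same grasp; the last joint's range is limited). The gripper opens to 85 mm and grips with 20 to 120 N. Pads are 22 mm wide; open, the fingers measure 114 mm over their backs; the gripper's body (76 mm by 85 mm) begins 54 mm behind the grasp point. The pads swing forward as they close: fully open they stand 13 mm farther back than shut.
Start: joints at [-69.878, 17.183, 87.147, -0, 75.671, -3.816], TCP at [0.223, -0.503, 0.239] pointing down, gripper open.
Joint ranges: [-173.82, 173.82], [-45.26, 126.66], [13.44, 144.39], [-59.66, 239.66], [0, 175.72], [-146.38, 146.38]. Speed limits (degrees/s): [127.2, 127.2, 147.25, 180, 180, 180].

INTERFACE

Orientations are given as [roll, pitch, yaw] about the fixed x, y, z axes, in that order (R = Rz(yaw) Ry(pitch) Rx(roll)).
In Python, from station import state, read_camera, camera_model, finish_job gives the robot as it stands.
- The arm moves only by the tool send_rows, never from a script. Its argument "commands" is one flat list of numbers, 5 for each row, row after row: the shift along the tool's x, y, z in cm, then the turn about the tool's z in degrees, then the opening, from -1 (shut) to 1 (fully open). A call has 1 to 20 rows; each row is the pose to reach, as a shift and turn from the pose commanded when the call began, along the tool's axes at that moment; what a row does not reach only later rows make up. A row lasts 1/12 s, in which the tool goes at most 41.7 mm and 7.16 degrees, less where a joint would pass 70% of its speed; a pose out of reach is approached as far as the arm can. A call with a gripper value outside its range is refused whole. The fingers move at their own pace and stop on an object; the grip force is fixed at half the most. Time passes only in rows, so rows that repeat a pose let the fingers close. It gives the time, the measured TCP pose, the force, the opening and the grip force at its end, in the units of the state.
- state(): the state, without advancing time (a new reading comes with each control period).
- read_camera(name): name is "scene" or "top" or "wrist"; returns (picture, depth): 384x512x3 uint8, red, green, blue; 384x512 float32, m along the optical axis (not along the pixel's ray), 0 where there is no reading.
- camera_model(name): a dict with "intrinsics" (3x3 intrinsics, pixels), "extrinsics" (4x4, takes a point from camera to world coordinates). Camera axes: x right, y down, z forward; pixel columns grow to the right and rows downward; lengths in m; the calibration is good to about 2 mm. A picture is of the moment at which its call begins: read the wrist's pose just before it. camera_model takes no time and is no camera call; for the wrist camera it gives the pose at the moment of the call.
- finish_job(): hands the job in; it is judged then, once.
The state is a dict: "time": time; "qpos": joint angles; "joint_velocities": joint speeds; "joint_efforts": joint torques, N m; "tcp_pos": TCP position; "tool_rot": TCP orientation; "force": force on the tool from outside, world axes, zero at the start; "torque": the same for the moment, N m; "finger_gap": finger opening in m; "gripper_force": force on a finger pad.
Only numpy, scipy, OpenCV 4.12 (cv2) and the standard library are available. Lean on these libraries where they do the work, as an engineer would, in place of code of your own. Each camera call takes 0.05 s, during which the arm holds its last target. There are 200 camera calls.

## Working session

There is one attempt and no reset: what is moved stays moved. The work goes in short steps, Python scripts to look and compute and a tool call to move; the robot and the scene stay as the last step left them, time stands still between calls to the robot, and variables do not carry over. Pictures are saved under pics/ and viewed, at most 10 in all, crops included, and the job is handed in when it is done.

Besides the shell and the picture viewer there is one more tool, called after "Emit:" by a JSON object that holds its "name" and its "arguments", one argument or row to a line. send_rows: Moves the arm, as the interface text tells. Its arguments: {"type":"object","properties":{"commands":{"type":"array"}},"required":["commands"]}

```bash
mkdir -p pics; ls; cat > h.py <<'E'
import numpy as np, cv2, json
from station import state, read_camera, camera_model, finish_job
def grab(n):
    m=camera_model(n); p,d=read_camera(n)
    np.savez(f'{n}.npz',p=p,d=d,K=m['intrinsics'],T=m['extrinsics']); return load(n)
def load(n):
    z=np.load(f'{n}.npz'); return z['p'],z['d'],z['K'],z['T']
def ray(K,T,u,v,z):
    d=T[:3,:3]@np.linalg.inv(K)@np.array([u,v,1.]); o=T[:3,3]; return o+d*(z-o[2])/d[2]
def cloud(d,K,T):
    v,u=np.indices(d.shape); P=np.stack([(u-K[0,2])/K[0,0]*d,(v-K[1,2])/K[1,1]*d,d],-1)
    return P@T[:3,:3].T+T[:3,3]
def save(name,p): cv2.imwrite('pics/'+name,p[...,::-1])
E
python3 - <<'E'
from h import *
s=state(); print({k:np.round(v,3).tolist() for k,v in s.items()})
a=grab('scene'); b=grab('top')
for x in (a,b): print(np.round(x[2],1).tolist(),np.round(x[3],3).tolist())
save('top.png',b[0]); save('scene.png',a[0])
E
```

```text
pics
{'time': 0.0, 'qpos': [-69.876, 17.216, 87.182, 0.0, 75.67, -3.816], 'joint_velocities': [-0.014, -0.057, 0.03, 0.004, -0.028, -0.007], 'joint_efforts': [-0.0, -54.35, -36.179, -0.0, 0.004, 0.0], 'tcp_pos': [0.223, -0.502, 0.239], 'tool_rot': [-179.933, -0.005, 23.94], 'force': [-0.432, 0.654, -0.219], 'torque': [-0.038, -0.052, 0.014], 'gripper_force': 0.0, 'finger_gap': 0.085}
[[401.4, 0.0, 253.7], [0.0, 401.4, 193.7], [0.0, 0.0, 1.0]] [[0.801, 0.476, -0.363, 1.036], [0.599, -0.631, 0.493, -0.634], [0.006, -0.612, -0.791, 1.085], [0.0, 0.0, 0.0, 1.0]]
[[434.7, 0.0, 264.6], [0.0, 434.7, 186.1], [0.0, 0.0, 1.0]] [[-0.062, -0.978, 0.198, 0.3], [-0.998, 0.06, -0.017, 0.009], [0.004, -0.199, -0.98, 1.454], [0.0, 0.0, 0.0, 1.0]]
```

View pics/top.png

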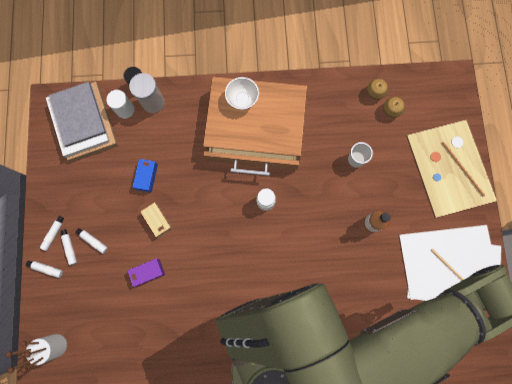

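View pics/scene.png

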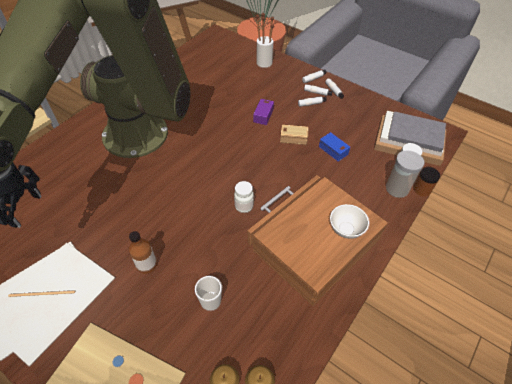

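Top view shows these candidates: light wooden box at (155,221), blue box at (145,175), purple box at (146,273). The wooden one is the loose box, since blue and purple are excluded. The jar is at (266,200), the handle at (250,172), the bottle at (377,222) and the cup at (360,155).

```bash
cat > m.py <<'E'
from h import *
def rect(P,m):
    q=P[m][:,:2].astype(np.float32)*1000; r=cv2.minAreaRect(q); return np.round(cv2.boxPoints(r)).tolist(),np.round(r[0],1),np.round(r[1],1),round(r[2],2),len(q)
if __name__=='__main__':
  for n in ('top','scene'):
    p,d,K,T=load(n); P=cloud(d,K,T); ok=(d>0)
    x,y,z=P[...,0],P[...,1],P[...,2]
    def blob(name,x0,x1,y0,y1,z0,z1):
        m=ok&(x>x0)&(x<x1)&(y>y0)&(y<y1)&(z>z0)&(z<z1)
        m=cv2.morphologyEx(m.astype(np.uint8),cv2.MORPH_OPEN,np.ones((2,2),np.uint8))>0
        if m.sum()<5: print(n,name,'none');return
        print(n,name,*rect(P,m)[1:],'zmed',round(float(np.median(z[m])),4))
    # anchor
    pt=lambda u,v:np.round(P[v,u],3)
    if n=='top':
        for nm,u,v in [('jar',266,198),('box',152,217),('bottle',384,216),('cup',360,148),('chest',270,110),('handle',250,173),('bowl',241,93),('table',200,280)]: print(nm,pt(u,v))
        print('table z',np.median(z[260:300,180:210]))
        print('chestcorners',[np.round(ray(K,T,u,v,.095)[:2],3) for u,v in ((214,78),(307,85),(299,154),(205,146))])
    jx,jy=(.46,-.0)
    blob('chest',.4,1.1,-.3,.35,.088,.102)
E
python3 m.py
python3 - <<'E'
from h import *
p,d,K,T=load('top')
c=np.vstack([cv2.resize(p[185:265,100:210],(770,560),interpolation=cv2.INTER_CUBIC)])
save('crop1.png',cv2.resize(p[130:250,110:290],(800,533),interpolation=cv2.INTER_CUBIC))
E
```

```text
jar [ 0.537 -0.016  0.093]
box [0.506 0.36  0.036]
bottle [ 0.448 -0.363  0.166]
cup [ 0.697 -0.344  0.044]
chest [ 0.831 -0.048  0.093]
handle [0.626 0.03  0.074]
bowl [0.894 0.045 0.099]
table [ 0.294  0.215 -0.002]
table z -0.0010946102457677354
chestcorners [array([0.955, 0.132]), array([ 0.911, -0.177]), array([ 0.674, -0.132]), array([0.719, 0.171])]
top chest [723.7 -32.8] [691.8 497. ] 30.12 6099 zmed 0.0938
scene chest [ 761.5 -116. ] [ 469.3 1073.7] 4.31 7187 zmed 0.0948
```

View pics/crop1.png

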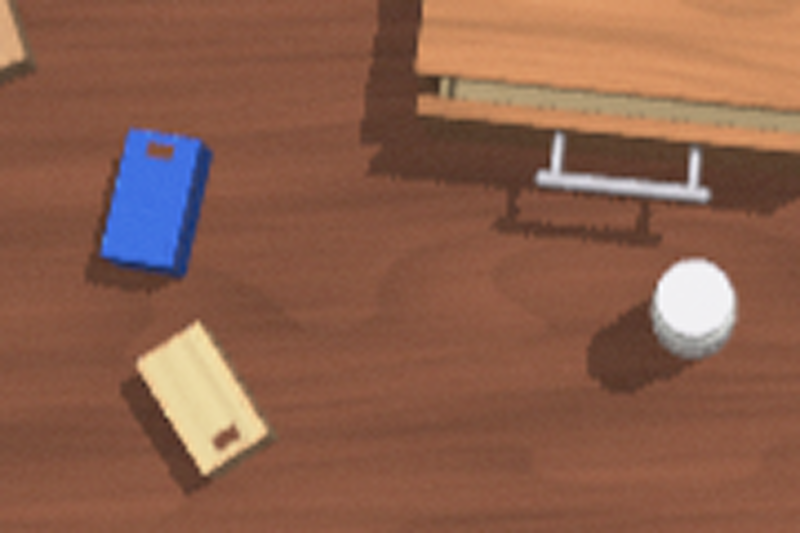

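The crop confirms it: the light wooden box has its notch at crop (225,437). The blue box sits beside it, the jar lid is at (694,300), and the drawer is slightly ajar. Next I'll measure positions precisely.

```bash
cat > m2.py <<'E'
from h import *
def comp(mask,u,v):
    n,l=cv2.connectedComponents(mask.astype(np.uint8),connectivity=4)
    w=l[v-3:v+4,u-3:u+4].ravel(); w=w[w>0]; return l==np.bincount(w).argmax()
def flat(K,T,m,z):
    v,u=np.nonzero(m); d=(T[:3,:3]@np.linalg.inv(K)@np.stack([u,v,np.ones_like(u)])).T
    return (T[:3,3]+d*((z-T[2,3])/d[:,2])[:,None])[:,:2]
if __name__=='__main__':
  for n,seeds in (('top',dict(jar=(266,196,.095),box=(152,217,.042),chest=(270,110,.095),handle=(250,173,.07))),('scene',dict(jar=(244,187,.095),box=(292,130,.042),chest=(305,230,.095),handle=(277,200,.07)))):
    p,d,K,T=load(n); P=cloud(d,K,T); z=P[...,2]
    hsv=cv2.cvtColor(p,cv2.COLOR_RGB2HSV).astype(int)
    for k,(u,v,h) in seeds.items():
        if k=='jar': m=comp((z>.086)&(hsv[...,1]<60)&(hsv[...,2]>150),u,v)
        if k=='box': m=comp((z>.034)&(z<.05),u,v)
        if k=='chest': m=comp((z>.0885)&(z<.101)&(d>0),u,v)
        if k=='handle': m=comp((hsv[...,1]<90)&(hsv[...,2]>110),u,v)
        q=flat(K,T,m,h)*1000; r=cv2.minAreaRect(q.astype(np.float32))
        print(n,k,m.sum(),np.round(r[0],1),np.round(r[1],1),round(r[2],2),np.round(cv2.boxPoints(r)).astype(int).tolist(),'zm',round(float(np.median(z[m])),3))
E
python3 m2.py
```

```text
top jar 231 [537.9 -16.3] [50.8 54.8] 86.49 [[509, -40], [564, -43], [567, 7], [512, 11]] zm 0.094
top box 531 [496.5 348.8] [100.9  56.8] 29.92 [[439, 348], [467, 299], [554, 349], [526, 399]] zm 0.041
top chest 5710 [812.7   1.7] [319.2 245.9] 80.61 [[665, -136], [908, -176], [960, 139], [717, 179]] zm 0.094
top handle 204 [645.6  29. ] [128.8  42.6] 78.93 [[612, -30], [654, -38], [679, 88], [637, 96]] zm 0.067
scene jar 209 [542.4 -19.8] [50.6 60.3] 37.05 [[504, -11], [540, -59], [581, -29], [544, 20]] zm 0.095
scene box 308 [500.3 344.8] [99.  64.6] 30.32 [[441, 348], [474, 292], [559, 342], [527, 398]] zm 0.042
scene chest 6786 [815.5  -2. ] [322.7 246.1] 80.5 [[668, -141], [910, -181], [964, 137], [721, 177]] zm 0.095
scene handle 187 [643.3  26.1] [132.7  34.7] 79.96 [[615, -36], [649, -42], [672, 88], [638, 94]] zm 0.068
```

```bash
cat > mv.py <<'E'
import sys
from h import *
# python3 mv.py x y z yaw [x y z yaw ...] : shift (cm) + turn from current pose
s=state(); y=np.radians(s['tool_rot'][2]); p=np.array(s['tcp_pos'])
print('now',s['time'],np.round(p,4),np.round(s['tool_rot'],2))
R=np.array([[np.cos(y),np.sin(y),0],[np.sin(y),-np.cos(y),0],[0,0,-1]])
a=np.array(list(map(float,sys.argv[1:]))).reshape(-1,4)
for r in a: print(np.round(R.T@(r[:3]-p)*100,2).tolist(), round((np.degrees(y)-r[3]+180)%360-180,1))
E
python3 mv.py .54 -.017 .235 -9.4 .54 -.017 .05 -9.4
```

```text
now 0.1 [ 0.2231 -0.5025  0.2388] [-179.94   -0.     23.94]
[48.66, -31.52, 0.38] 33.3
[48.66, -31.52, 18.88] 33.3
```

Emit:
{"name": "send_rows", "arguments": {
  "commands": [48.7,-31.5,0.4,33.3,1,48.7,-31.5,0.4,33.3,1,48.7,-31.5,0.4,33.3,1,48.7,-31.5,0.4,33.3,1,48.7,-31.5,0.4,33.3,1,48.7,-31.5,0.4,33.3,1,48.7,-31.5,0.4,33.3,1,48.7,-31.5,0.4,33.3,1,48.7,-31.5,0.4,33.3,1,48.7,-31.5,0.4,33.3,1,48.7,-31.5,0.4,33.3,1,48.7,-31.5,0.4,33.3,1,48.7,-31.5,0.4,33.3,1,48.7,-31.5,0.4,33.3,1,48.7,-31.5,0.4,33.3,1,48.7,-31.5,0.4,33.3,1,48.7,-31.5,0.4,33.3,1,48.7,-31.5,0.4,33.3,1,48.7,-31.5,0.4,33.3,1,48.7,-31.5,0.4,33.3,1]
}}

```text
time: 1.77
tcp_pos: [0.5401, -0.0183, 0.2355]
tool_rot: [180.0, -0.0, -9.5]
force: [-0.8, 0.2, -0.2]
finger_gap: 0.0856
gripper_force: 0.0
```

```bash
python3 mv.py .54 -.017 .05 -9.4; python3 - <<'E'
from h import *
p,d,K,T=grab('wrist'); P=cloud(d,K,T); z=P[...,2]
m=(z>.088)&(z<.102)&(np.hypot(P[...,0]-.54,P[...,1]+.017)<.06)
q=P[m][:,:2].astype(np.float32)*1000; print(m.sum(),cv2.minEnclosingCircle(q) if m.sum() else 0)
save('w1.png',p)
E
```

```text
now 1.7667 [ 0.5401 -0.0183  0.2355] [ 1.7999e+02 -1.0000e-02 -9.4500e+00]
[-0.03, -0.12, 18.55] -0.1
2961 ((540.303466796875, -16.668367385864258), 27.31240463256836)
```

View pics/w1.png

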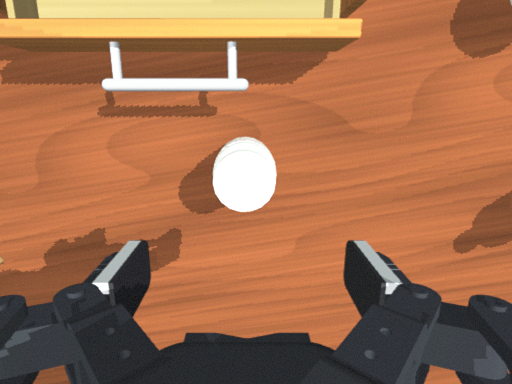

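The wrist view shows the jar lid at (244,175) between the jaws' line, and the handle at (175,85). Lid centre measures (0.540, -0.017).

Emit:
{"name": "send_rows", "arguments": {
  "commands": [0,-0.1,10,0,1,0,-0.1,10,0,1,0,-0.1,10,0,1,0,-0.1,18.5,0,1,0,-0.1,18.5,0,1,0,-0.1,18.5,0,1,0,-0.1,18.5,0,1,0,-0.1,18.5,0,-1,0,-0.1,18.5,0,-1,0,-0.1,18.5,0,-1,0,-0.1,18.5,0,-1,0,-0.1,18.5,0,-1,0,-0.1,18.5,0,-1,0,-0.1,18.5,0,-1,0,-0.1,18.5,0,-1,0,-0.1,18.5,0,-1]
}}

```text
time: 3.15
tcp_pos: [0.5421, -0.0164, 0.0537]
tool_rot: [-180.0, -0.3, -9.4]
force: [-3.7, -0.6, 12.6]
finger_gap: 0.0593
gripper_force: 63.4
```

```bash
python3 mv.py .54 -.017 .11 -9.4 .40 -.2 .11 -29.4 .40 -.2 .052 -29.4 
```

```text
now 3.15 [ 0.5421 -0.0164  0.0537] [-179.99   -0.28   -9.37]
[-0.2, 0.09, -5.63] 0.0
[-11.03, 20.43, -5.63] 20.0
[-11.03, 20.43, 0.17] 20.0
```

Emit:
{"name": "send_rows", "arguments": {
  "commands": [0,0,-2,0,-1,0,0,-5,0,-1,0,0,-5,0,-1,-2,4,-5,4,-1,-5,9,-5,10,-1,-8,15,-5,16,-1,-10,18.5,-5,19,-1,-11,20.4,-5,20,-1,-11,20.4,-5,20,-1,-11,20.4,-5,20,-1,-11,20.4,-5,20,-1,-11,20.4,-3,20,-1,-11,20.4,-1,20,-1,-11,20.4,-0.5,20,-1,-11,20.4,-0.4,20,-1,-11,20.4,-0.4,20,-1]
}}

```text
time: 4.48
tcp_pos: [0.3995, -0.1991, 0.0548]
tool_rot: [-180.0, -0.0, -29.3]
force: [-0.1, 0.4, -2.9]
finger_gap: 0.0596
gripper_force: 67.6
```

Emit:
{"name": "send_rows", "arguments": {
  "commands": [0,0,0.1,0,-1,0,0,0.15,0,-1,0,0,0.15,0,-1,0,0,0.15,0,-1]
}}

```text
time: 4.82
tcp_pos: [0.3995, -0.1995, 0.0538]
tool_rot: [-180.0, -0.1, -29.3]
force: [-0.3, 3.0, 4.6]
finger_gap: 0.0596
gripper_force: 68.5
```

Contact with the table (force has turned upward), so I release and lift.

Emit:
{"name": "send_rows", "arguments": {
  "commands": [0,0,0,0,0.4,0,0,0,0,0.7,0,0,0,0,1,0,0,0,0,1,0,0,0,0,1,0,0,0,0,1,0,0,-2,0,1,0,0,-6,0,1,0,0,-10,0,1,0,0,-14,0,1,0,0,-14,0,1]
}}

```text
time: 5.73
tcp_pos: [0.401, -0.2008, 0.1999]
tool_rot: [180.0, -0.6, -29.4]
force: [0.7, -0.4, 0.7]
finger_gap: 0.0854
gripper_force: 0.0
```

```bash
python3 - <<'E'
from h import *
from m2 import *
for n,(u,v) in (('top',(250,173)),('scene',(277,200))):
    p,d,K,T=grab(n); P=cloud(d,K,T); z=P[...,2]
    hsv=cv2.cvtColor(p,cv2.COLOR_RGB2HSV).astype(int)
    m=comp((hsv[...,1]<90)&(hsv[...,2]>110),u,v)
    vv,uu=np.nonzero(m); print(n,m.sum(),uu.min(),uu.max(),vv.min(),vv.max())
    q=flat(K,T,m,.065)*1000
    # bar pixels: nearest to robot along chest -x
    c=np.radians(-9.4); ex=np.array([np.cos(c),np.sin(c)]); ey=np.array([-ex[1],ex[0]])
    a=q@ex; b=q@ey; print('x hist',np.histogram(a,bins=np.arange(a.min(),a.max()+4,4)), 'y',b.min(),b.max())
    m=(z>.085)&(z<.105)&(np.hypot(P[...,0]-.4,P[...,1]+.2)<.06)
    print('jar',m.sum(),P[m].mean(0) if m.any() else None)
p,d,K,T=load('wrist'); P=cloud(d,K,T); z=P[...,2]
m=np.zeros(z.shape,bool); m[70:95,95:255]=1; m&=(z>.05)&(z<.085)
print('wrist bar',cv2.minAreaRect((P[m][:,:2]*1000).astype(np.float32)),z[m].max())
q=P[m]*1000;a=q[:,:2]@ex;b=q[:,:2]@ey;k=(a<a.min()+14);print(a.min(),np.median(a[k]),b.min(),b.max(),np.median(q[k,2]))
# chest: yaw from panel top edge front in wrist: z~83
m=(z>.078)&(z<.088);m[60:]=0;q=P[m]*1000
print('panel top',m.sum(),cv2.minAreaRect(q[:,:2].astype(np.float32)),(q[:,:2]@ex).min())
E
```

```text
top 197 230 269 160 175
x hist (array([43, 48, 46, 15, 10,  7,  6,  6,  6,  8,  2]), array([613.25619894, 617.25619894, 621.25619894, 625.25619894,
       629.25619894, 633.25619894, 637.25619894, 641.25619894,
       645.25619894, 649.25619894, 653.25619894, 657.25619894])) y 70.17656417000606 199.35112178793506
jar 10 [ 0.39725829 -0.19923755  0.09510869]
scene 184 260 293 186 212
x hist (array([41, 40, 44, 24,  8,  6,  8,  7,  6]), array([611.1131444, 615.1131444, 619.1131444, 623.1131444, 627.1131444,
       631.1131444, 635.1131444, 639.1131444, 643.1131444, 647.1131444])) y 67.08302312262583 200.54452246862112
jar 227 [ 0.39934336 -0.20081641  0.09435994]
wrist bar ((635.3160400390625, 29.940635681152344), (129.3939971923828, 17.156726837158203), 80.47913360595703) 0.07256464172137267
613.2935343492367 618.3655536336356 68.61196298937561 198.01155840268908 69.15865846577401
panel top 7609 ((678.1972045898438, 12.512908935546875), (298.2781982421875, 29.002849578857422), 80.74321746826172) 652.7481099721515
```

```bash
python3 mv.py .632 .031 .18 80.6
```

```text
now 5.8333 [ 0.3993 -0.1998  0.194 ] [ 1.7999e+02 -1.7000e-01 -2.9360e+01]
[8.96, -31.53, 1.4] -110.0
```

Emit:
{"name": "send_rows", "arguments": {
  "commands": [9,-31.5,1.4,-110,-0.4,9,-31.5,1.4,-110,-0.4,9,-31.5,1.4,-110,-0.4,9,-31.5,1.4,-110,-0.4,9,-31.5,1.4,-110,-0.4,9,-31.5,1.4,-110,-0.4,9,-31.5,1.4,-110,-0.4,9,-31.5,1.4,-110,-0.4,9,-31.5,1.4,-110,-0.4,9,-31.5,1.4,-110,-0.4,9,-31.5,1.4,-110,-0.4,9,-31.5,1.4,-110,-0.4,9,-31.5,1.4,-110,-0.4,9,-31.5,1.4,-110,-0.4,9,-31.5,1.4,-110,-0.4,9,-31.5,1.4,-110,-0.4,9,-31.5,1.4,-110,-0.4,9,-31.5,1.4,-110,-0.4]
}}

```text
time: 7.33
tcp_pos: [0.6314, 0.0308, 0.1774]
tool_rot: [-179.9, 0.0, 80.5]
force: [0.6, -0.1, 0.3]
finger_gap: 0.0259
gripper_force: 0.0
```

```bash
python3 mv.py .632 .031 .054 80.6
```

```text
now 7.3333 [0.6314 0.0308 0.1774] [-1.7988e+02  2.0000e-02  8.0520e+01]
[0.03, 0.06, 12.34] -0.1
```

Emit:
{"name": "send_rows", "arguments": {
  "commands": [0,0,4,0,-0.4,0,0,8,0,-0.4,0,0,10,0,-0.4,0,0,12,0,-0.4,0,0,12.4,0,-0.4,0,0,12.4,0,-0.4,0,0,12.4,0,-0.4]
}}

```text
time: 7.92
tcp_pos: [0.6322, 0.0308, 0.0556]
tool_rot: [180.0, -0.0, 80.6]
force: [0.7, 0.1, 0.7]
finger_gap: 0.0255
gripper_force: 0.0
```

Emit:
{"name": "send_rows", "arguments": {
  "commands": [0,0,0,0,-1,0,0,0,0,-1,0,0,0,0,-1,0,0,0,0,-1,0,0,0,0,-1,0,0,0,0,-1,0,-0.5,0,0,-1,0,-1.5,0,0,-1,0,-3,0,0,-1,0,-5,0,0,-1,0,-7,0,0,-1,0,-9,0,0,-1,0,-11,0,0,-1,0,-12.5,0,0,-1,0,-13.5,0,0,-1,0,-14.5,0,0,-1,0,-15,0,0,-1,0,-15,0,0,-1]
}}

```text
time: 9.42
tcp_pos: [0.4839, 0.0555, 0.0564]
tool_rot: [179.8, -0.0, 80.6]
force: [-2.2, 0.8, 10.8]
finger_gap: 0.0089
gripper_force: 60.0
```

Emit:
{"name": "send_rows", "arguments": {
  "commands": [0,-0.2,0,0,-1,0,-0.4,0,0,-1,0,-0.6,0,0,-1,0,-0.8,0,0,-1,0,-0.8,0,0,-1]
}}

```text
time: 9.83
tcp_pos: [0.4775, 0.0565, 0.0564]
tool_rot: [179.7, -0.1, 80.6]
force: [6.4, -1.1, 6.9]
finger_gap: 0.0085
gripper_force: 59.8
```

Emit:
{"name": "send_rows", "arguments": {
  "commands": [0,-0.2,0,0,-1,0,-0.4,0,0,-1,0,-0.4,0,0,-1,0,-0.4,0,0,-1]
}}

```text
time: 10.17
tcp_pos: [0.4773, 0.0566, 0.0567]
tool_rot: [179.1, -0.1, 80.6]
force: [38.5, -4.9, -21.5]
finger_gap: 0.0087
gripper_force: 58.8
```

The drawer is at its stop: force rises and there's no more travel. I relax, release and rise.

Emit:
{"name": "send_rows", "arguments": {
  "commands": [0,0.4,0,0,-1,0,0.4,0,0,-0.4,0,0.4,0,0,-0.4,0,0.4,0,0,-0.4,0,0.4,0,0,-0.4,0,0.4,0,0,-0.4,0,0.4,-4,0,-0.4,0,0.4,-8,0,-0.4,0,-4,-14,0,1,0,-7,-20,0,1,0,-7,-22,0,1,0,-7,-22,0,1]
}}

```text
time: 11.17
tcp_pos: [0.4015, 0.0687, 0.2773]
tool_rot: [179.9, -0.0, 80.6]
force: [1.5, -0.1, 0.3]
finger_gap: 0.0728
gripper_force: 0.0
```

```bash
python3 - <<'E'
from h import *
a=grab('top'); b=grab('scene'); s=state(); print(s['tcp_pos'],s['tool_rot'],s['time'])
img=np.hstack([cv2.resize(a[0][60:240,130:330],(400,360)),cv2.resize(b[0][90:290,190:390],(400,400))[:360]])
save('open.png',img)
p,d,K,T=grab('wrist'); save('w2.png',p)
E
```

```text
[0.40294902 0.06895745 0.27964306] [ 1.79524488e+02 -1.20658183e-01  8.06724555e+01] 11.2667
```

View pics/open.png

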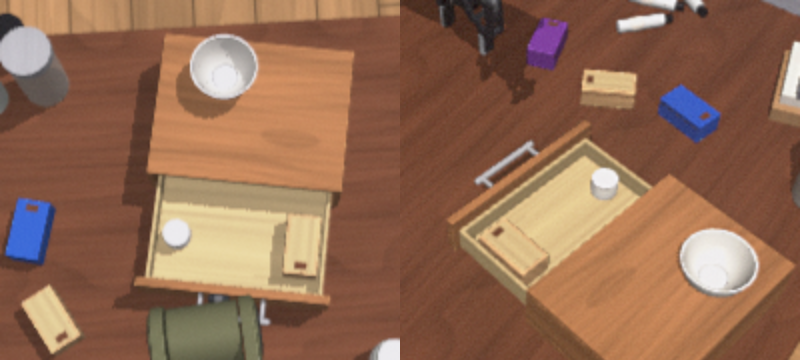

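The drawer is open. The stored box is at the right wall, top pixel about (280,182). The pot is at the left, about (218,176). Now I measure both, plus the drawer position.

```bash
cat > m3.py <<'E'
from m2 import *
c=np.radians(-9.4); E2=np.array([[np.cos(c),np.sin(c)],[-np.sin(c),np.cos(c)]])
def show(n,k,q,z):
    r=cv2.minAreaRect((q@E2.T).astype(np.float32)); b=cv2.boxPoints(r); print(n,k,len(q),'chest-axes c',np.round(r[0],1),np.round(r[1],1),round(r[2],1),'z',round(z,1), 'world',np.round(np.array(r[0])@E2,1))
if __name__=='__main__':
  for n,bs,ps,hs in (('top',(280,178),(218,176),(0,0)),('scene',(190+112//2,90+135//2+50),(190+102,90+90),0)):
    p,d,K,T=load(n); P=cloud(d,K,T)*1000; z=P[...,2]
    ex=P[...,0]*E2[0,0]+P[...,1]*E2[0,1]; ey=P[...,0]*E2[1,0]+P[...,1]*E2[1,1]-133.5
    tray=(d>0)&(ex>500)&(ex<660)&(abs(ey)<145)
    for k,m,h in (('stored',tray&(ey<-60)&(ey>-137)&(z>57)&(z<68)&(ex>512),.062),('pot',tray&(ey>60)&(ey<132)&(z>48)&(z<60),.054)):
        m=cv2.morphologyEx(m.astype(np.uint8),cv2.MORPH_OPEN,np.ones((3,3),np.uint8))>0
        if m.sum()>10: show(n,k,flat(K,T,m,h)*1000,np.median(z[m]))
    m=(z>78)&(z<88)&(ex<520)&(ex>470)&(abs(ey)<165)
    if m.sum()>20: show(n,'panel',P[m][:,:2],np.median(z[m]))
    m=(z>35)&(z<48)&(np.hypot(P[...,0]-498,P[...,1]-347)<75)
    if m.sum()>20: show(n,'loose',flat(K,T,m,.042)*1000,np.median(z[m]))
E
python3 m3.py
```

```text
top stored 406 chest-axes c [594.7  29.6] [98.7 55.7] 0.1 z 61.7 world [591.5 -68. ]
top pot 65 chest-axes c [596.5 243.8] [28.4 41. ] 65.4 z 52.8 world [628.3 143.1]
top panel 412 chest-axes c [503.6 134.6] [312.6  15.7] 89.9 z 82.4 world [518.8  50.6]
top loose 504 chest-axes c [433.1 424.9] [100.5  56.5] 39.9 z 41.1 world [496.7 348.5]
scene stored 474 chest-axes c [596.5  27.6] [ 57.2 101.1] 88.8 z 62.2 world [593.  -70.2]
scene pot 137 chest-axes c [562.3 231.1] [112.   50.9] 5.2 z 53.6 world [592.5 136.1]
scene panel 385 chest-axes c [505.4 134.7] [315.7  19.3] 89.7 z 82.9 world [520.6  50.3]
scene loose 309 chest-axes c [437.6 421.4] [99.1 65.8] 39.6 z 41.8 world [500.6 344.2]
```

View pics/w2.png

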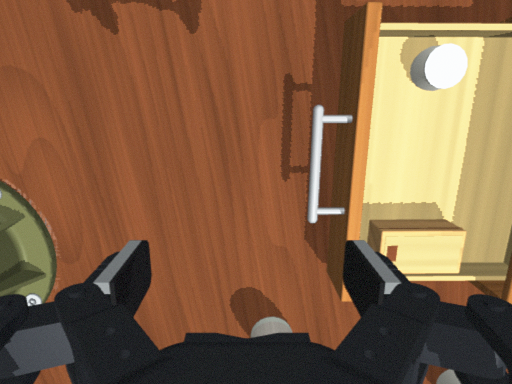

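The wrist view shows the stored box at (420,245), aligned and close to the right wall, and the pot upright at (440,66). Next I go above the loose box.

```bash
python3 mv.py .498 .347 .2 30
```

```text
now 11.3167 [0.403  0.0688 0.2768] [ 1.7973e+02 -6.0000e-02  8.0660e+01]
[29.0, 4.86, 7.68] 50.7
```

Emit:
{"name": "send_rows", "arguments": {
  "commands": [29,4.9,7.7,50.7,1,29,4.9,7.7,50.7,1,29,4.9,7.7,50.7,1,29,4.9,7.7,50.7,1,29,4.9,7.7,50.7,1,29,4.9,7.7,50.7,1,29,4.9,7.7,50.7,1,29,4.9,7.7,50.7,1,29,4.9,7.7,50.7,1,29,4.9,7.7,50.7,1,29,4.9,7.7,50.7,1,29,4.9,7.7,50.7,1]
}}

```text
time: 12.32
tcp_pos: [0.4984, 0.3458, 0.1976]
tool_rot: [180.0, 0.0, 29.9]
force: [0.5, -0.0, 0.7]
finger_gap: 0.0852
gripper_force: 0.0
```

```bash
cat > wl.py <<'E'
from m2 import *
p,d,K,T=grab('wrist'); P=cloud(d,K,T); z=P[...,2]
m=(z>.034)&(z<.05)&(np.hypot(P[...,0]-.498,P[...,1]-.347)<.075)
m=cv2.morphologyEx(m.astype(np.uint8),cv2.MORPH_OPEN,np.ones((3,3),np.uint8))>0
v,u=np.nonzero(m);print(u.min(),u.max(),v.min(),v.max())
q=flat(K,T,m&(z>.0395),.042)*1000; r=cv2.minAreaRect(q.astype(np.float32)); print(len(q),r,np.median(z[m]))
E
python3 wl.py; python3 mv.py .498 .347 .018 30
```

```text
211 273 121 226
6394 ((498.0535583496094, 348.98876953125), (98.20658111572266, 55.54267120361328), 30.221235275268555) 0.04209292439227397
now 12.3667 [0.4985 0.3458 0.198 ] [ 1.800e+02 -1.000e-02  2.991e+01]
[0.01, -0.13, 18.0] -0.1
```

Emit:
{"name": "send_rows", "arguments": {
  "commands": [0.1,-0.2,4,-0.3,1,0.1,-0.2,8,-0.3,1,0.1,-0.2,12,-0.3,1,0.1,-0.2,15,-0.3,1,0.1,-0.2,17,-0.3,1,0.1,-0.2,17.8,-0.3,1,0.1,-0.2,17.8,-0.3,1,0.1,-0.2,17.8,-0.3,1,0.1,-0.2,17.8,-0.3,0.4,0.1,-0.2,17.8,-0.3,0.3,0.1,-0.2,17.8,-0.3,0.2,0.1,-0.2,17.8,-0.3,0,0.1,-0.2,17.8,-0.3,-1,0.1,-0.2,17.8,-0.3,-1,0.1,-0.2,17.8,-0.3,-1,0.1,-0.2,17.8,-0.3,-1]
}}

```text
time: 13.7
tcp_pos: [0.499, 0.3494, 0.0216]
tool_rot: [180.0, -0.2, 30.2]
force: [-1.6, -1.5, 7.2]
finger_gap: 0.0548
gripper_force: 64.8
```

```bash
python3 mv.py .499 .349 .16 30.2  .6063 .0152 .16 -9.4
```

```text
now 13.7 [0.499  0.3494 0.0216] [ 1.800e+02 -1.500e-01  3.024e+01]
[-0.02, 0.03, -13.84] 0.0
[-7.56, 34.27, -13.84] 39.6
```

Emit:
{"name": "send_rows", "arguments": {
  "commands": [0,0,-1,0,-1,0,0,-3,0,-1,0,0,-6,0,-1,0,0,-10,0,-1,0,0,-14,0,-1,-0.7,3,-14,4,-1,-1.5,7,-14,9,-1,-2.3,10.5,-14,14,-1,-3.1,14,-14,18,-1,-3.9,17.5,-14,22,-1,-4.7,21,-14,26,-1,-5.4,24.5,-14,30,-1,-6.2,28,-14,34,-1,-7,31.5,-14,37,-1,-7.4,33.5,-14,39,-1,-7.6,34.3,-14,39.6,-1,-7.6,34.3,-14,39.6,-1,-7.6,34.3,-14,39.6,-1]
}}

```text
time: 15.2
tcp_pos: [0.6051, 0.0149, 0.1602]
tool_rot: [-180.0, -0.0, -9.3]
force: [0.6, 0.7, -2.5]
finger_gap: 0.055
gripper_force: 63.8
```

```bash
cat > ws.py <<'E'
from m3 import *
from m2 import *
p,d,K,T=grab('wrist'); s=state(); t=np.array(s['tcp_pos'])*1000; print('tcp chest',np.round(E2@t[:2],1),t[2],s['tool_rot'][2])
P=cloud(d,K,T)*1000; z=P[...,2]; C=P[...,:2]@E2.T
print('near zs',[ (v,u,np.round(C[v,u]),round(z[v,u])) for v,u in ((200,250),(250,250),(300,250),(150,250),(250,330))])
m=(z>58)&(z<66)&(C[...,1]<62)&(C[...,1]>-4)&(C[...,0]>535)&(C[...,0]<655)
m=cv2.morphologyEx(m.astype(np.uint8),cv2.MORPH_OPEN,np.ones((3,3),np.uint8))>0
show('wrist','stored',flat(K,T,m,.062)*1000,float(np.median(z[m])))
top=t[2]+42-21.6
m=(abs(z-top)<7)&(abs(C[...,1]-(E2@t[:2])[1])<35)&(abs(C[...,0]-(E2@t[:2])[0])<65)
show('wrist','held',flat(K,T,m,top/1000)*1000,float(np.median(z[m])));v,u=np.nonzero(m);print(u.min(),u.max(),v.min(),v.max())
save('w3.png',p)
E
python3 ws.py
```

```text
tcp chest [594.3 114.1] 160.06580217770542 -9.267341945079398
near zs [(200, 250, array([626., 111.]), 181), (250, 250, array([606., 111.]), 181), (300, 250, array([584., 111.]), 180), (150, 250, array([644., 111.]), 177), (250, 330, array([605.,  80.]), 178)]
wrist stored 9190 chest-axes c [595.9  29.3] [98.6 55.6] 0.3 z 62.1 world [592.7 -68.4]
wrist held 27637 chest-axes c [604.8 113.6] [79.8 73.2] 0.1 z 180.6 world [615.2  13.3]
149 338 149 341
```

View pics/w3.png

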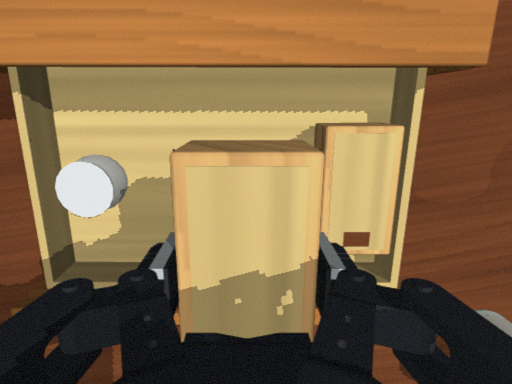

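Held box (columns 175–320) and stored box (320–400, rows 125–250) are parallel. I shift the held box about 1.4 mm forward and lower it beside the stored one with finger clearance.

Emit:
{"name": "send_rows", "arguments": {
  "commands": [0.1,0,3,0,-1,0.1,0,6,0,-1,0.1,0,8.5,0,-1,0.1,0,10,0,-1,0.1,0,11,0,-1,0.1,0,11.5,0,-1,0.1,0,11.5,0,-1,0.1,0,11.6,0,-1,0.1,0,11.6,0,-1]
}}

```text
time: 16.0
tcp_pos: [0.6069, 0.0144, 0.0449]
tool_rot: [-180.0, -0.1, -9.3]
force: [0.2, 0.2, -2.2]
finger_gap: 0.0556
gripper_force: 63.9
```

Emit:
{"name": "send_rows", "arguments": {
  "commands": [0,0,0.1,0,-1,0,0,0.2,0,-1,0,0,0.25,0,-1,0,0,0.3,0,-1,0,0,0.3,0,-1]
}}

```text
time: 16.42
tcp_pos: [0.6067, 0.0141, 0.0416]
tool_rot: [-180.0, -0.1, -9.4]
force: [-1.7, 0.3, 4.2]
finger_gap: 0.0547
gripper_force: 64.7
```

Emit:
{"name": "send_rows", "arguments": {
  "commands": [0,0,0,0,0.45,0,0,0,0,0.5,0,0,0,0,0.5,0,0,0,0,0.5,0,0,0,0,0.5,0,0,-2,0,0.5,0,0,-5,0,0.5,0,0,-9,0,0.5,0,0,-13,0,0.5,0,0,-14,0,0.5,0,0,-14,0,0.5]
}}

```text
time: 17.33
tcp_pos: [0.6076, 0.0142, 0.1847]
tool_rot: [-180.0, -0.4, -9.4]
force: [0.5, 0.1, 0.5]
finger_gap: 0.0641
gripper_force: 0.0
```

```bash
cat > ws2.py <<'E'
from m3 import *
import sys
n=sys.argv[1] if len(sys.argv)>1 else 'wrist'
p,d,K,T=grab(n); s=state(); t=np.array(s['tcp_pos'])*1000; print('tcp chest',np.round(E2@t[:2],1),t[2],s['tool_rot'][2])
P=cloud(d,K,T)*1000; z=P[...,2]; C=P[...,:2]@E2.T
m0=(z>58.5)&(z<66)&(C[...,1]>-4)&(C[...,0]>535)&(C[...,0]<655)&(C[...,1]<165)
m0=cv2.morphologyEx(m0.astype(np.uint8),cv2.MORPH_OPEN,np.ones((3,3),np.uint8))
k,l,st,_=cv2.connectedComponentsWithStats(m0)
for i in range(1,k):
    if st[i,4]>150: show(n,str(st[i,:4]),flat(K,T,l==i,.062)*1000,float(np.median(z[l==i])))
save(sys.argv[2],p)
E
python3 ws2.py wrist w4.png
```

```text
tcp chest [596.2 113.1] 181.8793714631549 -9.358872358919346
wrist [312 127  76 118] 7705 chest-axes c [596.7  29.2] [98.5 55.7] 0.2 z 62.1 world [593.5 -68.6]
wrist [212 128  71 118] 7975 chest-axes c [595.9 111.9] [98.7 55.5] 0.0 z 62.0 world [606.2  13.1]
```

Loose box is at (595.9, 111.9) and stored at (596.7, 29.2) in chest axes, so they're parallel and level to about 0.8 mm, with a 27 mm gap. I'll turn the gripper 90° and use two open fingers as a pusher on the outer long side.

```bash
python3 mv.py .615 .0635 .15 80.6
```

```text
now 17.3833 [0.6067 0.0142 0.1819] [-1.7998e+02 -1.4000e-01 -9.3600e+00]
[0.02, -5.0, 3.19] -90.0
```

Emit:
{"name": "send_rows", "arguments": {
  "commands": [0,-5,3,-90,0.06,0,-5,3,-90,0.06,0,-5,3,-90,0.06,0,-5,3,-90,0.06,0,-5,3,-90,0.06,0,-5,3,-90,0.06,0,-5,3,-90,0.06,0,-5,3,-90,0.06,0,-5,3,-90,0.06,0,-5,3,-90,0.06,0,-5,3,-90,0.06,0,-5,3,-90,0.06,0,-5,3,-90,0.06,0,-5,3,-90,0.06,0,-5,3,-90,0.06]
}}

```text
time: 18.63
tcp_pos: [0.6139, 0.0635, 0.1492]
tool_rot: [-179.9, 0.0, 80.5]
force: [0.3, -0.2, -0.6]
finger_gap: 0.0451
gripper_force: 0.0
```

```bash
python3 mv.py .615 .0635 .042 80.7; python3 - <<'E'
from m3 import *
p,d,K,T=grab('wrist'); P=cloud(d,K,T)*1000; z=P[...,2]; C=P[...,:2]@E2.T
m=(z>48)&(z<60)&(C[...,1]>180)&(C[...,1]<265)&(C[...,0]>520)&(C[...,0]<655)
print(m.sum()); show('wrist','pot',P[m][:,:2],0.)
E
```

```text
now 18.6333 [0.6139 0.0635 0.1492] [-1.7987e+02  3.0000e-02  8.0480e+01]
[0.02, 0.11, 10.72] -0.2
3475
wrist pot 3475 chest-axes c [596.4 237.6] [43.4 43.5] 89.3 z 0.0 world [627.2 137. ]
```

Emit:
{"name": "send_rows", "arguments": {
  "commands": [0,0.1,4,0,0.06,0,0.1,8,0,0.06,0,0.1,10,0,0.06,0,0.1,10.7,0,0.06,0,0.1,10.7,0,0.06,-0.5,0.1,10.7,0,0.06,-0.9,0.1,10.7,0,0.06,-1.2,0.1,10.7,0,0.06,-1.5,0.1,10.7,0,0.06,-1.8,0.1,10.7,0,0.06,-2.1,0.1,10.7,0,0.06,-2.4,0.1,10.7,0,0.06,-2.7,0.1,10.7,0,0.06,-3,0.1,10.7,0,0.06,-3.2,0.1,10.7,0,0.06,-3.4,0.1,10.7,0,0.06,-3.4,0.1,10.7,0,0.06]
}}

```text
time: 20.1
tcp_pos: [0.6098, 0.0294, 0.0437]
tool_rot: [-180.0, 0.0, 80.6]
force: [-0.2, 0.2, 0.5]
finger_gap: 0.0451
gripper_force: 0.0
```

```bash
python3 ws2.py top t5.png;python3 ws2.py wrist w5.png
```

```text
tcp chest [596.8 128.7] 43.645875336928334 80.62616106495656
tcp chest [596.8 128.8] 43.62903177031295 80.63071937219772
wrist [171 246  20  13] 164 chest-axes c [570.7 137.6] [4.7 7.6] 82.2 z 62.2 world [585.5  42.6]
wrist [302 247  21  43] 264 chest-axes c [621.9 130.4] [18.6  7.4] 88.2 z 62.2 world [634.8  27.1]
wrist [185 265 124  73] 4635 chest-axes c [597.1 113.7] [31.  51.5] 83.4 z 61.9 world [607.6  14.6]
```

Emit:
{"name": "send_rows", "arguments": {
  "commands": [-0.2,0,0,0,0.06,-0.4,0,0,0,0.06,-0.5,0,0,0,0.06,-0.5,0,0,0,0.06,-0.5,0,0,0,0.06]
}}

```text
time: 20.62
tcp_pos: [0.6091, 0.0247, 0.0438]
tool_rot: [-180.0, 0.0, 80.6]
force: [-0.2, 0.4, 0.2]
finger_gap: 0.0451
gripper_force: 0.0
```

Emit:
{"name": "send_rows", "arguments": {
  "commands": [0.6,0,0,0,0.06,1.0,0,0,0,0.06,1.0,0,-4,0,0.06,1.5,0,-8,0,0.06,4,0,-12,0,0.06,5,0,-15,0,0.06,5,0,-15,0,0.06]
}}

```text
time: 21.2
tcp_pos: [0.6195, 0.077, 0.2016]
tool_rot: [179.4, -0.2, 80.8]
force: [0.5, 0.2, 0.5]
finger_gap: 0.0453
gripper_force: 0.0
```

```bash
python3 ws2.py wrist w6.png; python3 ws2.py scene s6.png; python3 - <<'E'
from h import *
import cv2
p=load('scene')[0]; w=load('wrist')[0]
save('c6.png',np.hstack([cv2.resize(p[130:250,210:330],(400,400),interpolation=cv2.INTER_CUBIC),cv2.resize(w,(400,300))[:,:][np.r_[0:300,[299]*100]]]))
E
```

```text
tcp chest [597.8 176. ] 197.8552119828444 80.74913981937921
wrist [191 250 104  88] 8331 chest-axes c [595.6  65.4] [94.  99.2] 89.9 z 62.1 world [598.3 -32.7]
tcp chest [597.  175.1] 195.06625221093606 80.71045933566212
scene [231 193  41  34] 739 chest-axes c [596.5  55.4] [111.2 102.3] 89.9 z 62.3 world [597.5 -42.7]
```

View pics/c6.png

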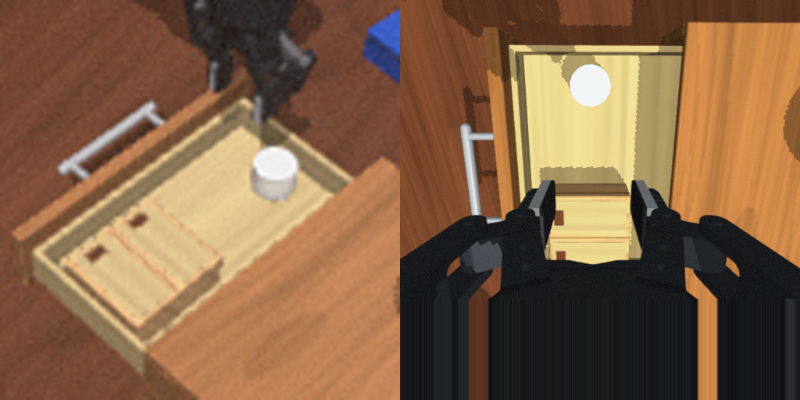

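The boxes look side by side with ends level: scene rectangle is 111 x 102 mm. I'll do one more gentle 2 mm push to be sure of contact, then view from above.

Emit:
{"name": "send_rows", "arguments": {
  "commands": [-3.5,0,3,0,0.06,-3.5,0,7,0,0.06,-3.8,0,11,0,0.06,-3.8,0,14,0,0.06,-3.8,0,15,0,0.06,-3.8,0,15,0,0.06,-4.3,0,15,0,0.06,-4.7,0,15,0,0.06,-4.9,0,15,0,0.06,-5.1,0,15,0,0.06,-5.25,0,15,0,0.06,-5.25,0,15,0,0.06,-5.25,0,15,0,0.06]
}}

```text
time: 22.38
tcp_pos: [0.6087, 0.0223, 0.0441]
tool_rot: [180.0, 0.0, 80.6]
force: [-1.2, -1.0, 1.1]
finger_gap: 0.0456
gripper_force: 0.0
```

Emit:
{"name": "send_rows", "arguments": {
  "commands": [0.6,0,0,0,0.06,1.0,0,0,0,0.06,1.0,0,-4,0,0.06,1.0,0,-8,0,0.06,1,0,-12,0,0.06,1,0,-15,30,0.06,1,0,-15,90,0.06,1,0,-15,90,0.06,1,0,-15,90,0.06,1,0,-15,90,0.06,1,0,-15,90,0.06,1,0,-15,90,0.06,1,0,-15,90,0.06,1,0,-15,90,0.06,1,0,-15,90,0.06,1,0,-15,90,0.06,1,0,-15,90,0.06,1,0,-15,90,0.06,1,0,-15,90,0.06]
}}

```text
time: 23.97
tcp_pos: [0.6103, 0.0328, 0.1936]
tool_rot: [180.0, 0.0, -9.5]
force: [-0.7, -0.5, -0.3]
finger_gap: 0.0451
gripper_force: 0.0
```

```bash
python3 ws2.py wrist w7.png; python3 - <<'E'
from h import *
p,d,K,T=load('wrist')
from m3 import *
P=cloud(d,K,T)*1000; C=P[...,:2]@E2.T; m=(abs(P[...,2]-62)<5)&(C[...,1]>-4)&(C[...,1]<140)&(C[...,0]>530)
v,u=np.nonzero(m); print(u.min(),u.max(),v.min(),v.max())
c=p[max(v.min()-15,0):v.max()+15,max(u.min()-15,0):u.max()+15]; f=min(800/c.shape[1],600/c.shape[0])
save('c7.png',cv2.resize(c,None,fx=f,fy=f,interpolation=cv2.INTER_CUBIC))
m=(P[...,2]>48)&(P[...,2]<60)&(C[...,1]>180)&(C[...,1]<265)&(C[...,0]>520)&(C[...,0]<655)
show('w','pot',P[m][:,:2],0.)
E
```

```text
tcp chest [596.8 132. ] 193.67518227870727 -9.255683190984078
wrist [271 125 140 116] 14827 chest-axes c [595.7  54. ] [111.2  99.9] 90.0 z 62.1 world [596.5 -44. ]
271 410 125 240
w pot 1981 chest-axes c [596.8 237.8] [43.7 44. ] 61.2 z 0.0 world [627.6 137.1]
```

View pics/c7.png

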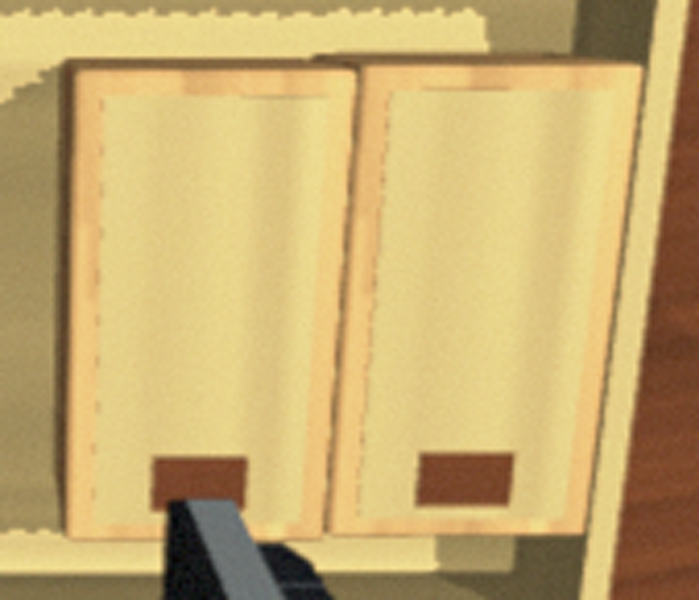

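The crop shows the two boxes flush along the full seam (x≈340), with ends level to about 1 mm. I check the drawer and jar, then hand in.

Emit:
{"name": "send_rows", "arguments": {
  "commands": [-4,0,-4,0,0.06,-8,0,-6,0,0.06,-12,0,-6,0,0.06,-16,0,-6,0,0.06,-20,0,-6,0,0.06,-20,0,-6,0,0.06,-20,0,-6,0,0.06]
}}

```text
time: 24.6
tcp_pos: [0.4113, 0.0654, 0.2546]
tool_rot: [-180.0, -0.1, -9.1]
force: [0.2, 0.1, 0.4]
finger_gap: 0.0451
gripper_force: 0.0
```

```bash
python3 - <<'E'
from h import *
grab('scene'); grab('top')
p,d,K,T=load('scene'); P=cloud(d,K,T); m=(P[...,2]>.085)&(P[...,2]<.105)&(np.hypot(P[...,0]-.4,P[...,1]+.2)<.06); print('jar',m.sum(),P[m].mean(0) if m.any() else 0)
E
python3 m3.py | grep -E 'panel|stored'
```

```text
jar 231 [ 0.39969504 -0.20068062  0.09431016]
top stored 491 chest-axes c [593.9  36.1] [99.1 73.7] 1.1 z 61.4 world [591.8 -61.4]
top panel 371 chest-axes c [504.2 134.7] [312.4  15.9] 90.0 z 82.1 world [519.4  50.6]
scene stored 641 chest-axes c [596.6  34.9] [ 78.5 101. ] 89.9 z 62.3 world [594.3 -63. ]
scene panel 381 chest-axes c [505.7 133.2] [313.8  18.4] 89.6 z 82.9 world [520.7  48.8]
```

```bash
python3 -c "
from station import finish_job; print(finish_job())"
```

```text
the job is handed in; nothing more can be done
None
```

I've handed the job in at about 25 s: the jar stands upright clear of the drawer, the drawer is out at its stop, and the loose box lies flush against the stored box with their ends level to about 1 mm; the final push may have moved the stored box a millimetre or two towards the wall.

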